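Press the tiles of a serving board flush with a sprung block

TASK

On the shop counter lies a wooden serving board whose five freshly laid tiles still stand proud of the rim. Take the sprung pressing block from its tray, set it down on the tile next to the board's round hanging tab and slide it slowly along the row to the last tile, keeping a steady moderate pressure all the way without lifting, so that every tile ends flush with the wooden rim. Then stand the block upright in its tray again; touch the board and tiles only with the block, never press so hard that the spring bottoms out, and leave the glassware and mug alone.

Things in the scene. Friction and masses are not known exactly. Their poses are not given: they have to be found in the camera images.
- board: Fixed wooden serving board, 270 x 100 mm, rim 24 mm high, with five white 44 mm square tiles in a row along its x axis, centres at x = +92, +46, 0, -46, -92 mm, y = 0. Origin: underside, below the middle tile; z up. +x points to the round hanging tab (70 mm across, centre 150 mm from the origin, dark hole). Tile tops are 24 mm above the counter when flush, up to 29 mm when proud.
- press: Loose sprung pressing block, 270 g, standing in the tray. Origin: centre of the sole's underside with the spring relaxed; z up. Pale wooden grip 60 (x) x 32 (y) x 48 mm, from 34 to 82 mm above the origin: grip it across y. Below it a black sole, 36 mm wide, flat for 30 mm along x, turned up at both x ends (76 mm in all): slide it along x, either way. This pose is the grip's.
- sole (a joint): Spring of the pressing block: how far (m) the sole is pushed up towards the grip, 0 (relaxed) to 0.016 (bottomed out). Force 3.6 N plus 1.2 N per mm, so 8 mm gives about 13 N, 16 mm 23 N. With the sole on a surface and the spring pushed in by d, the block's origin is d below that surface.
- tray: Open wooden tray for the pressing block, 130 x 90 mm outside, 14 mm high, walls and floor 5 mm thick. Origin: centre of the underside; x along the long side. Fixed. At the start the block stands in it, roughly along it.
- tumbler: Bystander: amber glass tumbler, 72 mm across, 95 mm high, loose; origin under its centre.
- mug: Bystander: white mug, 76 mm across, 85 mm high, loose, handle at its +y; origin under its centre.
- shade: Bystander: green glass lamp shade, 156 mm across, 95 mm high, loose; origin under its centre.
- books: Bystander: two small books, stacked, 124 x 88 mm, 44 mm high, fixed; origin under the centre.
- tile1 (a joint): Tile 1 of the row, counted from the hanging tab: how far it is pressed in (m). 0 = 5 mm proud, 0.005 = flush with the rim and at its stop. Stiff in its bed: it starts to sink above 5 N on it, sinks faster the harder it is pressed (12 N: 5 mm in about 0.1 s) and stays where it is left.
- tile2 (a joint): Tile 2 of the row, counted from the hanging tab: how far it is pressed in (m). 0 = 5 mm proud, 0.005 = flush with the rim and at its stop. Stiff in its bed: it starts to sink above 5 N on it, sinks faster the harder it is pressed (12 N: 5 mm in about 0.1 s) and stays where it is left.
- tile3 (a joint): Tile 3 of the row, counted from the hanging tab: how far it is pressed in (m). 0 = 5 mm proud, 0.005 = flush with the rim and at its stop. Stiff in its bed: it starts to sink above 5 N on it, sinks faster the harder it is pressed (12 N: 5 mm in about 0.1 s) and stays where it is left.
- tile4 (a joint): Tile 4 of the row, counted from the hanging tab: how far it is pressed in (m). 0 = 5 mm proud, 0.005 = flush with the rim and at its stop. Stiff in its bed: it starts to sink above 5 N on it, sinks faster the harder it is pressed (12 N: 5 mm in about 0.1 s) and stays where it is left.
- tile5 (a joint): Tile 5 of the row, counted from the hanging tab: how far it is pressed in (m). 0 = 5 mm proud, 0.005 = flush with the rim and at its stop. Stiff in its bed: it starts to sink above 5 N on it, sinks faster the harder it is pressed (12 N: 5 mm in about 0.1 s) and stays where it is left.
Not all that is in view belongs to the job. Of the things like the tray, leave any that is purple; of the rest the larger one is meant.

How it is judged:
By the outcome, as a careful person would: the job done as asked, in the order asked, and still so for the second after the job is handed in, with the robot touching nothing.
It also fails if it takes over 61 s, if anything falls off the work surface, if the arm or the gripper's body presses on something with over 40 N, if the wrist force passes 120 N, or if a joint passes its speed limit or range.

ROBOT

A 6-joint arm with a two-finger parallel gripper is mounted at the origin on the work surface. World frame = base frame: x ahead of the robot, y to its left, z up, the work surface at z = 0. Lengths are in m, angles in rad, forces in N, time in s.
With the tool pointing down it reaches from about 0.3 to 0.875 m from the base axis. Payload 4.2 kg.
Tool frame: the origin (TCP) lies midway between the tips of the shut fingers; the grasp point (between the pads) lies 19 mm behind it; z points along the fingers, y is the line along which they close (so a half turn about z gives the same grasp; the last joint's range is limited). The gripper opens to 85 mm and grips with 20 to 120 N. Pads are 22 mm wide; open, the fingers measure 114 mm over their backs; the gripper's body (76 mm by 85 mm) begins 54 mm behind the grasp point. The pads swing forward as they close: fully open they stand 13 mm farther back than shut.
Start: joints at [1.162, 0.32, 1.565, -0, 1.257, -0.02], TCP at [0.218, 0.532, 0.231] pointing down, gripper open.
Joint ranges: [-3.11, 3.11], [-0.84, 2.01], [0.21, 2.61], [-1.34, 4.49], [0.05, 2.63], [-2.56, 2.56]. Speed limits (rad/s): [2.57, 2.57, 3.14, 3.14, 3.14, 3.14].

INTERFACE

Orientations are given as a unit quaternion [w, x, y, z].
In Python, from station import r gives the robot as it stands.
- The arm moves only by the tool play_rows, never from a script. Its argument "plan" is a list of rows, each a list of 3 entries, a list of its own where there are three numbers: the shift along the tool's x, y, z normalised to -1 to 1, where 1 is 20 mm, then the turn, a rotation vector about the tool's x, y, z normalised to -1 to 1, where 1 is 0.12 rad, then the closure, from -1 (fully open) to 1 (shut). A call has 1 to 20 rows; each row shifts and turns the commanded pose from where the row before left it, along the tool's axes as they then stand; what a row does not reach is not made up. A row lasts 1/8 s, in which the tool goes at most 62.5 mm and 10.7 degrees, less where a joint would pass 70% of its speed; a pose out of reach is approached as far as the arm can. A call with a number of a shift or a turn outside -1 to 1 is refused whole. A call with a gripper value outside its range is refused whole. The fingers move at their own pace and stop on an object; "force" is the grip in N (left out, the last holds). Time passes only in rows, so rows that do not move let the fingers close. It gives the time, the measured TCP pose, the force, the opening and the grip force at its end, in the units of the state.
- r.get_state(): the state, without advancing time (a new reading comes with each control period).
- r.camera(name): name is "side" or "top" or "wrist"; returns the picture (420x560x3 uint8, blue, green, red); there is no depth.
- r.camera_params(name): a dict with "fx", "fy", "cx", "cy" (pixels), "extrinsics" (4x4, takes a point from world to camera coordinates). Camera axes: x right, y up, looking along -z (the intrinsics and any distortion apply to the point x, -y, -z); pixel columns grow to the right and rows downward; lengths in m; the calibration is good to about 2 mm. A picture is of the moment at which its call begins: read the wrist's pose just before it. camera_params takes no time and is no camera call; for the wrist camera it gives the pose at the moment of the call.
- r.job_done(): hands the job in; it is judged then, once.
Trained networks look in the newest picture that a camera, given by its name, has taken for a name from the list of things; names that differ only in an ending like _2 or _b are one class to them, and where a whole thing is asked for, a point or a joint stands for the part that bears it (a point fixed in the world has none). Each returns a list of dicts, best first, with "conf" (0 to 1); they miss things now and then, are a little off and sometimes report something else, mostly with a low value. They report only what shows in the picture. A call takes as long as a camera call. They do not tell look-alikes from the thing itself.
- r.silhouettes(camera, name): "mask" (420x560 bool, what is visible of it) and "location" ([row, column] in pixels, amid what is visible of it).
The state is a dict: "t": time; "joint_pos": joint angles; "joint_velocities": joint speeds; "joint_torque": joint torques, N m; "ee_pos": TCP position; "eef_rot": TCP orientation; "wrist_force": force on the tool from outside, world axes, zero at the start; "torque": the same for the moment, N m; "grip_width": finger opening in m; "finger_force": force on a finger pad.
Only numpy, scipy, OpenCV 4.12 (cv2) and the standard library are available. Lean on these libraries where they do the work, as an engineer would, in place of code of your own. Each camera call takes 0.05 s, during which the arm holds its last target. There are 200 camera calls.

## Working session

There is one attempt and no reset: what is moved stays moved. The work goes in short steps, Python scripts to look and compute and a tool call to move; the robot and the scene stay as the last step left them, time stands still between calls to the robot, and variables do not carry over. Pictures are saved under pics/ and viewed, at most 13 in all, crops included, and the job is handed in when it is done.

Besides the shell and the picture viewer there is one more tool, called as name(argument=value, ...) on one line, values as JSON. play_rows: Moves the arm, as the interface text tells. Its arguments: {"type":"object","properties":{"plan":{"type":"array","items":{"type":"array"}},"force":{"type":"number"}},"required":["plan"]}

```bash
mkdir -p pics
python3 - <<'E'
from station import r
import cv2,numpy as np
s=r.get_state();print({k:np.round(v,3).tolist() for k,v in s.items()})
for c in("top","side"):
    im=r.camera(c);cv2.imwrite(f"pics/{c}1.png",im)
    p=r.camera_params(c);print(c,p)
    for n in("board","press","tray","tumbler","mug","shade","books","tile1"):
        for d in r.silhouettes(c,n):
            if d["conf"]>.2:
                m=d["mask"].astype(np.uint8);print(c,n,round(d["conf"],2),np.round(d["location"]),m.sum(),[np.round(x,1) for x in cv2.minAreaRect(cv2.findNonZero(m))] if m.sum() else 0)
E
```

```text
{'t': 0.0, 'joint_pos': [1.162, 0.32, 1.566, -0.0, 1.257, -0.02], 'joint_velocities': [0.0, 0.001, -0.0, -0.002, 0.002, -0.001], 'joint_torque': [0.003, -41.553, -23.417, 0.0, 0.008, -0.0], 'ee_pos': [0.218, 0.532, 0.23], 'eef_rot': [-0.0, 0.193, 0.981, -0.001], 'wrist_force': [0.662, 0.817, -1.603], 'torque': [0.014, -0.022, 0.011], 'finger_force': 0.0, 'grip_width': 0.085}
top {'fx': 502.69557281768994, 'fy': 502.69557281768994, 'cx': 284.294146059562, 'cy': 208.7007555122237, 'extrinsics': array([[-0.00733098, -0.99965457, -0.02523887,  0.09954063],
       [ 0.98244327, -0.0119054 ,  0.18618133, -0.54680315],
       [-0.1864175 , -0.02343086,  0.98219118, -1.37330711],
       [ 0.        ,  0.        ,  0.        ,  1.        ]])}
top board 0.63 [209. 320.] 3617 [array([316. , 210.2]), array([ 35.9, 110. ]), np.float64(75.3)]
top press 0.76 [221. 202.] 463 [array([201.5, 224. ]), array([28., 17.]), np.float64(90.0)]
top press 0.36 [226. 440.] 1413 [array([437.1, 226.8]), array([33.5, 43.3]), np.float64(3.4)]
top tray 0.91 [232. 144.] 697 [array([145.4, 231.3]), array([32.6, 22.4])
[... 2333 characters left out ...]
([34.2, 37.1]), np.float64(42.7)]
side shade 0.55 [256. 426.] 2220 [array([426.9, 257.2]), array([56.1, 49.7]), np.float64(51.3)]
side books 0.94 [308. 390.] 1803 [array([391.5, 310.6]), array([39.7, 50.6]), np.float64(47.4)]
side tile1 0.65 [240. 344.] 239 [array([341.4, 238.2]), array([17. , 15.2]), np.float64(26.6)]
side tile1 0.58 [218. 300.] 190 [array([299.2, 217.6]), array([16.1, 13.4]), np.float64(26.6)]
side tile1 0.51 [231. 329.] 228 [array([327. , 231.5]), array([16.5, 14.3]), np.float64(26.6)]
side tile1 0.46 [220. 312.] 234 [array([312.4, 224.2]), array([17. , 14.3]), np.float64(26.6)]
side tile1 0.45 [212. 286.] 218 [array([285.7, 211.6]), array([17. , 13.9]), np.float64(26.6)]
```

```bash
cat > h.py <<'E'
import numpy as np,cv2
from station import r
def ray(c,u,v,z,p=None):
    p=p or r.camera_params(c);E=p["extrinsics"];R,t=E[:3,:3],E[:3,3]
    d=R.T@np.array([(u-p["cx"])/p["fx"],-(v-p["cy"])/p["fy"],-1]);o=-R.T@t
    return o+d*(z-o[2])/d[2]
def proj(c,X,p=None):
    p=p or r.camera_params(c);E=p["extrinsics"]
    q=np.atleast_2d(X)@E[:3,:3].T+E[:3,3]
    return np.c_[p["cx"]-p["fx"]*q[:,0]/q[:,2],p["cy"]+p["fy"]*q[:,1]/q[:,2]]
E
python3 - <<'E'
from h import *
for c in("top","side"):
    im=cv2.imread(f"pics/{c}1.png")
    cr=im[110:330,110:480] if c=="top" else im[120:340,130:500]
    cv2.imwrite(f"pics/{c}1c.png",cv2.resize(cr,None,fx=2.15,fy=2.15,interpolation=cv2.INTER_CUBIC))
for c,l in(("top",[(308.2,211.3),(354.7,200.1),(292.7,214.8),(323.5,207.6),(338.8,203.3)]),("side",[(341.4,238.2),(299.2,217.6),(327,231.5),(312.4,224.2),(285.7,211.6)])):
    for u,v in l: print(c,"tile",ray(c,u,v,.029).round(4))
for u,v in((145.4,231.3),(209,300.8),(200.9,229.4)): print("tray",ray("top",u,v,.012).round(3))
print("press",ray("top",201.5,224,.082).round(3))
E
```

```text
top tile [0.5438 0.026  0.029 ]
top tile [ 0.575  -0.1085  0.029 ]
top tile [0.5341 0.0707 0.029 ]
top tile [ 0.5541 -0.0182  0.029 ]
top tile [ 0.5662 -0.0625  0.029 ]
side tile [ 0.5727 -0.1138  0.029 ]
side tile [0.5412 0.0207 0.029 ]
side tile [ 0.5613 -0.0698  0.029 ]
side tile [ 0.5509 -0.0228  0.029 ]
side tile [0.5291 0.0642 0.029 ]
tray [0.493 0.501 0.012]
tray [0.293 0.31  0.012]
tray [0.497 0.338 0.012]
press [0.502 0.323 0.082]
```

View pics/top1c.png

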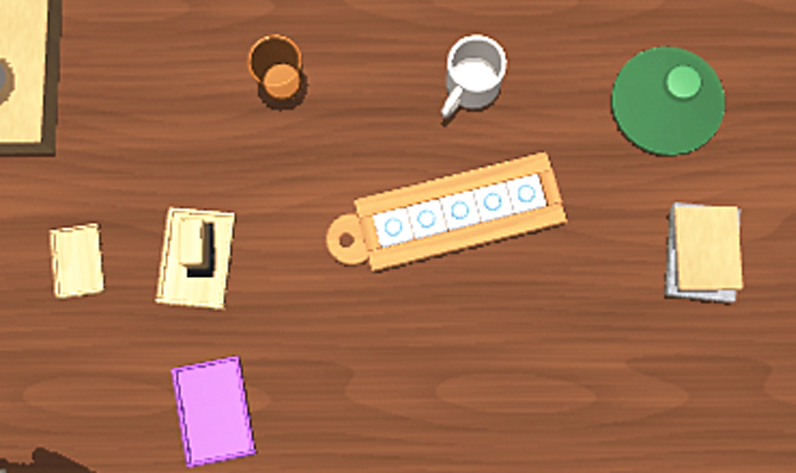

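View pics/side1c.png

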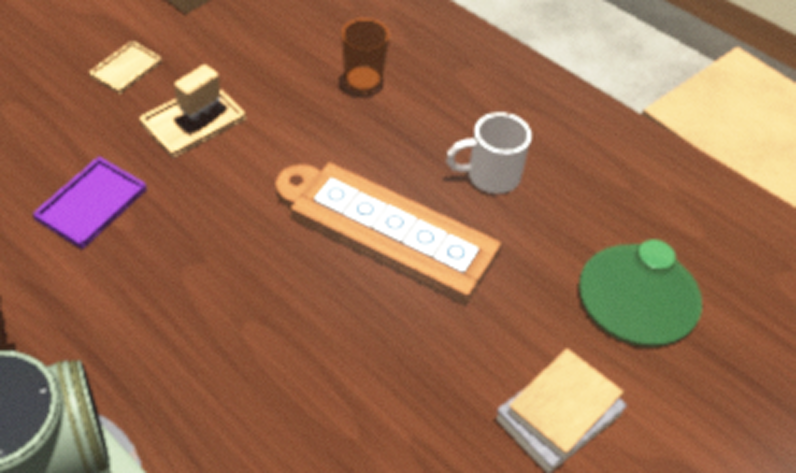

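Top view: the purple tray is at crop (213,410), the small tray at (76,260), and the larger wooden tray with the block at (195,258). The board's tab is at (347,240), pointing to +y. The side view agrees. I'll move above the block for a close look.

play_rows(plan=[[[-1, -0.24, 0], [0, 0, 0], -1], [[-1, -0.24, 0], [0, 0, 0], -1], [[-1, -0.24, 0], [0, 0, 0], -1], [[-1, -0.24, 0], [0, 0, 0], -1], [[-1, -0.24, 0], [0, 0, 0], -1], [[-1, -0.24, 0], [0, 0, 0], -1], [[-1, -0.24, 0], [0, 0, 0], -1], [[-1, -0.24, 0], [0, 0, 0], -1], [[-1, -0.24, 0], [0, 0, 0], -1], [[-1, -0.24, 0], [0, 0, 0], -1], [[-1, -0.24, 0], [0, 0, 0], -1], [[-1, -0.24, 0], [0, 0, 0], -1], [[-1, -0.24, 0], [0, 0, 0], -1], [[-1, -0.24, 0], [0, 0, 0], -1], [[-1, -0.24, 0], [0, 0, 0], -1], [[-1, -0.24, 0], [0, 0, 0], -1], [[-0.8, -0.24, 0], [0, 0, -0.8], -1], [[0, 0, 0], [0, 0, -0.8], -1], [[0, 0, 0], [0, 0, -0.7], -1], [[0, 0, 0], [0, 0, 0], -1]])

```text
t: 3.4
ee_pos: [0.4985, 0.3288, 0.2313]
eef_rot: [-0.0, 0.057, 0.998, 0.0]
wrist_force: [0.7, 0.5, -0.0]
grip_width: 0.0856
finger_force: 0.0
```

Run:
```python
from h import *
s=r.get_state();print(s["t"],s["ee_pos"].round(4) if hasattr(s["ee_pos"],'round') else s["ee_pos"],s["eef_rot"])
p=r.camera_params("wrist");print(p)
im=r.camera("wrist");cv2.imwrite("pics/w1.png",im)
for n in("press","tray"):
    for d in r.silhouettes("wrist",n)[:3]:
        m=d["mask"].astype(np.uint8);print(n,d["conf"],d["location"],cv2.minAreaRect(cv2.findNonZero(m)))
```

```text
3.4 [0.4985 0.3288 0.2313] [-2.12563200e-05  5.69737299e-02  9.98375677e-01  2.03174614e-05]
{'fx': 378.186860335793, 'fy': 378.186860335793, 'cx': 279.32262383518463, 'cy': 215.92038598975589, 'extrinsics': array([[ 1.13101977e-01,  9.93583311e-01, -3.83551379e-04,
        -3.81790608e-01],
       [-9.40828832e-01,  1.06972678e-01, -3.21555525e-01,
         4.74923952e-01],
       [-3.19451173e-01,  3.67294218e-02,  9.46890647e-01,
        -2.34406430e-01],
       [ 0.00000000e+00,  0.00000000e+00,  0.00000000e+00,
         1.00000000e+00]])}
press 0.73 [195.1, 283.6] ((280.7657165527344, 195.46932983398438), (94.87055969238281, 41.76138687133789), 83.41805267333984)
tray 0.77 [147.5, 452.1] ((454.4290771484375, 151.36062622070312), (100.82207489013672, 75.1097183227539), 81.46923065185547)
tray 0.75 [154.4, 301.9] ((287.5, 172.0), (132.0, 95.0), 90.0)
tray 0.56 [10.0, 233.1] ((246.99996948242188, 18.499996185302734), (109.99998474121094, 36.99999237060547), 0.0)
```

View pics/w1.png

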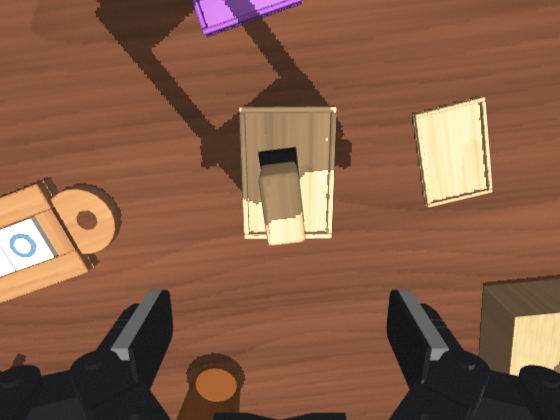

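The wrist view shows the block's grip around (282,200), the black sole at (279,157), the tray corners at (242,108), (335,108), (330,237) and (245,237), and the board tab at (87,220). Next I'll fit the block and tray models to these masks.

```bash
cat >> h.py <<'E'
from scipy.optimize import minimize
def box(lx,ly,z0,z1): return np.array([[a*lx/2,b*ly/2,z] for a in(-1,1) for b in(-1,1) for z in(z0,z1)])
def fit(mask,pts,x0,c,p,z=0,hullmask=False):
    """pts: list of convex parts; finds x,y,yaw with best IoU"""
    m=mask.astype(np.uint8)
    if hullmask: m=cv2.fillConvexPoly(np.zeros_like(m),cv2.convexHull(cv2.findNonZero(m)),1)
    m=cv2.resize(m,None,fx=3,fy=3,interpolation=cv2.INTER_NEAREST)
    def cost(q):
        co,si=np.cos(q[2]),np.sin(q[2]);R=np.array([[co,-si,0],[si,co,0],[0,0,1]])
        g=np.zeros_like(m)
        for P in pts:
            uv=(proj(c,P@R.T+[q[0],q[1],z],p)+.5)*3-.5
            cv2.fillConvexPoly(g,cv2.convexHull(np.round(uv*16).astype(np.int32)),1,shift=4)
        return 1-(g&m).sum()/(g|m).sum()
    best=None
    for dy in(-.15,0,.15):
        s=np.array(x0)+[0,0,dy]
        o=minimize(cost,s,method="Nelder-Mead",options=dict(initial_simplex=[s,s+[.008,0,0],s+[0,.008,0],s+[0,0,.1]],xatol=1e-4,fatol=1e-5))
        if best is None or o.fun<best.fun: best=o
    return best.x.round(4),round(best.fun,3)
PRESS=[box(60,32,34,82)/1e3,np.r_[box(30,36,0,6),box(76,36,10,16)]/1e3]
E
python3 - <<'E'
from h import *
for c in("wrist","top","side"):
    p=r.camera_params(c)
    if c!="wrist": r.camera(c)
    pm=None
    for d in r.silhouettes(c,"press")[:2]:
        print(c,"press",round(d["conf"],2),fit(d["mask"],PRESS,[.5,.33,-.1],c,p,.005))
        if pm is None: pm=d["mask"]
    for d in r.silhouettes(c,"tray")[:4]:
        print(c,"tray",round(d["conf"],2),d["location"],fit(d["mask"],[box(.13,.09,0,.014)],[.5,.335,-.1],c,p,0,True))
E
```

```text
wrist press 0.73 (array([0.5059, 0.3292, 0.0045]), np.float64(0.043))
wrist tray 0.77 [147.5, 452.1] (array([ 0.5  ,  0.335, -0.25 ]), np.float64(1.0))
wrist tray 0.75 [154.4, 301.9] (array([ 0.4968,  0.3359, -0.1055]), np.float64(0.015))
wrist tray 0.56 [10.0, 233.1] (array([ 0.5  ,  0.335, -0.25 ]), np.float64(1.0))
top tray 0.58 [220.0, 213.2] (array([ 0.5311,  0.3256, -0.6128]), np.float64(0.617))
top tray 0.54 [223.2, 150.1] (array([ 0.5  ,  0.335, -0.25 ]), np.float64(1.0))
side press 0.64 (array([0.5049, 0.3268, 0.0468]), np.float64(0.081))
side tray 0.9 [214.9, 173.3] (array([ 0.5  ,  0.335, -0.25 ]), np.float64(1.0))
side tray 0.75 [179.0, 211.3] (array([ 0.4975,  0.3349, -0.1173]), np.float64(0.119))
side tray 0.68 [148.9, 186.5] (array([ 0.5  ,  0.335, -0.25 ]), np.float64(1.0))
```

play_rows(force=70, plan=[[[-0.35, 0, 0.8], [0, 0, -0.55], -1], [[0, 0, 0.9], [0, 0, -0.5], -1], [[0, 0, 1], [0, 0, 0], -1], [[0, 0, 1], [0, 0, 0], -1], [[0, 0, 1], [0, 0, 0], -1], [[0, 0, 1], [0, 0, 0], -1], [[0, 0, 1], [0, 0, 0], -1], [[0, 0, 1], [0, 0, 0], -1], [[0, 0, 0.8], [0, 0, 0], -1], [[0, 0, 0.5], [0, 0, 0], -1], [[0, 0, 0.3], [0, 0, 0], -1], [[0, 0, 0], [0, 0, 0], -1]])

```text
t: 5.45
ee_pos: [0.505, 0.3285, 0.0452]
eef_rot: [-0.0, -0.007, 1.0, 0.0]
wrist_force: [-0.9, 0.4, -0.4]
grip_width: 0.0851
finger_force: 0.0
```

Run:
```python
from h import *
s=r.get_state();print(s["t"],s["ee_pos"],s["eef_rot"],s["wrist_force"])
cv2.imwrite("pics/w2.png",r.camera("wrist"))
```

```text
5.45 [0.50495721 0.32845308 0.04523389] [-4.27649911e-05 -6.58741120e-03  9.99978302e-01  7.20753727e-06] [-0.87814197  0.3703181  -0.39731017]
```

View pics/w2.png

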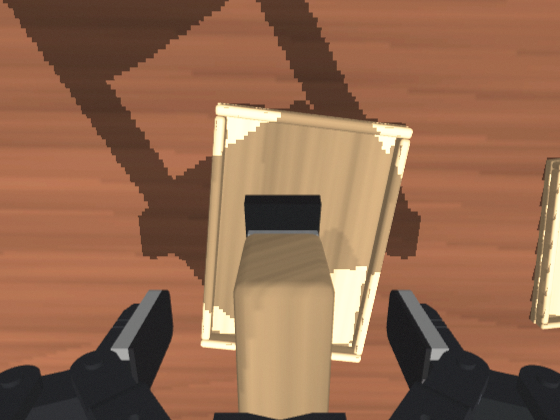

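The grip is centred between the fingers (u≈283) and aligned with them. I'll close and lift.

play_rows(force=70, plan=[[[0, 0, 0], [0, 0, 0], 1], [[0, 0, 0], [0, 0, 0], 1], [[0, 0, 0], [0, 0, 0], 1], [[0, 0, 0], [0, 0, 0], 1], [[0, 0, 0], [0, 0, 0], 1], [[0, 0, 0], [0, 0, 0], 1], [[0, 0, -0.4], [0, 0, 0], 1], [[0, 0, -0.8], [0, 0, 0], 1], [[0, 0, -1], [0, 0, 0], 1], [[0, 0, -1], [0, 0, 0], 1], [[0, 0, -1], [0, 0, 0], 1], [[0, 0, -0.8], [0, 0, 0], 1], [[0, 0, 0], [0, 0, 0], 1]])

```text
t: 7.12
ee_pos: [0.5056, 0.3288, 0.147]
eef_rot: [0.001, -0.007, 1.0, 0.001]
wrist_force: [1.2, -0.2, -3.4]
grip_width: 0.0311
finger_force: 70.8
```

Run:
```python
from h import *
s=r.get_state();print(s["t"],s["ee_pos"],s["eef_rot"],s["wrist_force"],s["torque"],s["grip_width"])
cv2.imwrite("pics/w3.png",r.camera("wrist"))
p=r.camera_params("wrist")
for d in r.silhouettes("wrist","press")[:1]: print(d["conf"],[fit(d["mask"],PRESS,[.505,.3285,.01],"wrist",p,z) for z in(.1,.103,.106,.109)])
```

```text
7.125 [0.50561859 0.32881306 0.14701626] [ 1.40045265e-03 -6.59312150e-03  9.99976920e-01  8.54310728e-04] [ 1.15403348 -0.23752953 -3.43635743] [ 0.02074275 -0.04240255 -0.03618774] 0.031146890939235356
0.72 [(array([0.5084, 0.3274, 0.0109]), np.float64(0.045)), (array([0.5075, 0.3275, 0.0092]), np.float64(0.057)), (array([0.5067, 0.3277, 0.013 ]), np.float64(0.079)), (array([0.5059, 0.3278, 0.0134]), np.float64(0.102))]
```

View pics/w3.png

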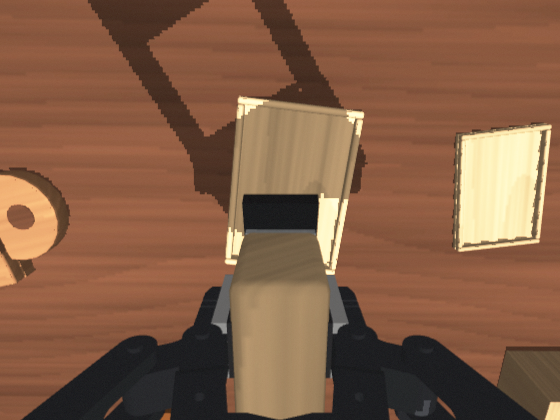

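The block is held upright, and the sole sits in the same pixels as before the lift. I'll carry it over the far end of the board, so the wrist camera looks straight down on the tiles.

play_rows(plan=[[[-0.16, -0.6, -0.1], [0, 0, 0], 1], [[-0.16, -1, -0.1], [0, 0, 0], 1], [[-0.16, -1, -0.1], [0, 0, 0], 1], [[-0.16, -1, -0.1], [0, 0, 0], 1], [[-0.16, -1, -0.1], [0, 0, 0], 1], [[-0.16, -1, -0.1], [0, 0, 0], 1], [[-0.16, -1, -0.1], [0, 0, 0], 1], [[-0.16, -1, -0.1], [0, 0, 0], 1], [[-0.16, -1, -0.1], [0, 0, 0], 1], [[-0.16, -1, -0.1], [0, 0, 0], 1], [[-0.16, -1, -0.1], [0, 0, 0], 1], [[-0.16, -1, -0.1], [0, 0, 0], 1], [[-0.16, -1, -0.1], [0, 0, 0], 1], [[-0.16, -1, -0.1], [0, 0, 0], 1], [[-0.16, -1, -0.1], [0, 0, 0], 1], [[-0.16, -1, -0.1], [0, 0, 0], 1], [[-0.16, -1, -0.1], [0, 0, 0], 1], [[-0.16, -1, -0.1], [0, 0, 0], 1], [[-0.16, -1, -0.1], [0, 0, 0], 1], [[-0.16, -1, -0.1], [0, 0, 0], 1]])

```text
t: 9.72
ee_pos: [0.5743, -0.064, 0.1854]
eef_rot: [0.0, -0.007, 1.0, 0.0]
wrist_force: [0.5, 0.4, -4.2]
grip_width: 0.0316
finger_force: 70.8
```

play_rows(plan=[[[0, -1, 0], [0, 0, 0], 1], [[0, -1, 0], [0, 0, 0], 1], [[0, -1, 0], [0, 0, 0], 1], [[0, 0, 0], [0, 0, 0.94], 1], [[0, 0, 0], [0, 0, 0.94], 1], [[0, 0, 0], [0, 0, 0.94], 1], [[0, 0, 0], [0, 0, 0.94], 1], [[0, 0, 0], [0, 0, 0.94], 1], [[0, 0, 0], [0, 0, 0.94], 1], [[0, 0, 0], [0, 0, 0.94], 1], [[0, 0, 0], [0, 0, 0.94], 1], [[0, 0, 0], [0, 0, 0.94], 1], [[0, 0, 0], [0, 0, 0.94], 1], [[0, 0, 0], [0, 0, 0.94], 1], [[0, 0, 0], [0, 0, 0.94], 1], [[0, 0, 0], [0, 0, 0], 1]])

```text
t: 11.72
ee_pos: [0.5748, -0.1232, 0.1852]
eef_rot: [-0.0, 0.621, 0.784, -0.0]
wrist_force: [-0.5, -0.1, -2.7]
grip_width: 0.0316
finger_force: 70.9
```

Run:
```python
from h import *
s=r.get_state();print(s["t"],s["ee_pos"],s["eef_rot"],s["joint_pos"])
p=r.camera_params("wrist")
cv2.imwrite("pics/w4.png",r.camera("wrist"))
for d in r.silhouettes("wrist","tile1"):
    m=d["mask"].astype(np.uint8);c,wh,a=cv2.minAreaRect(cv2.findNonZero(m));print("tile",round(d["conf"],2),np.round(c),np.round(wh),ray("wrist",*c,.029,p).round(4))
for d in r.silhouettes("wrist","board")[:2]:
    print("board",d["conf"],d["location"])
```

```text
11.725 [ 0.57480463 -0.12323025  0.18523065] [-7.99508570e-05  6.20682793e-01  7.84061773e-01 -9.76640775e-06] [-2.30780281e-01  3.71503256e-01  1.60625245e+00  5.47235577e-05
  1.16399000e+00 -4.62371772e-01]
tile 0.94 [286.  56.] [61. 66.] [ 0.5548 -0.0214  0.029 ]
tile 0.91 [287.  12.] [24. 64.] [0.5483 0.0066 0.029 ]
tile 0.76 [288. 172.] [42. 55.] [ 0.5759 -0.105   0.029 ]
tile 0.64 [286. 120.] [58. 57.] [ 0.5655 -0.0656  0.029 ]
board 0.9 [98.2, 289.9]
```

View pics/w4.png

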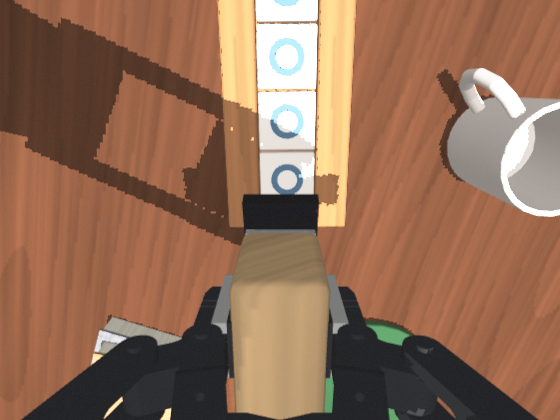

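Tiles 3, 4 and 5 have ring centres at (287,57), (287,122) and (287,180), and the row runs vertically in the image, so the yaw matches. The block needs about 3.6 mm more along tool y. I'll go over tile 1 and down close to it.

play_rows(plan=[[[0.8, 0.18, 0], [0, 0, 0], 1], [[1, 0, 0], [0, 0, 0], 1], [[1, 0, 0], [0, 0, 0], 1], [[1, 0, 0], [0, 0, 0], 1], [[1, 0, 0], [0, 0, 0], 1], [[1, 0, 0], [0, 0, 0], 1], [[1, 0, 0], [0, 0, 0], 1], [[1, 0, 0], [0, 0, 0], 1], [[1, 0, 0.5], [0, 0, 0], 1], [[1, 0, 1], [0, 0, 0], 1], [[0, 0, 1], [0, 0, 0], 1], [[0, 0, 1], [0, 0, 0], 1], [[0, 0, 1], [0, 0, 0], 1], [[0, 0, 0.7], [0, 0, 0], 1], [[0, 0, 0.3], [0, 0, 0], 1], [[0, 0, 0], [0, 0, 0], 1], [[0, 0, 0], [0, 0, 0], 1]])

```text
t: 14.0
ee_pos: [0.5342, 0.069, 0.0759]
eef_rot: [0.001, 0.621, 0.784, 0.001]
wrist_force: [0.2, 0.7, -2.7]
grip_width: 0.0312
finger_force: 70.9
```

Run:
```python
from h import *
s=r.get_state();print(s["t"],s["ee_pos"],s["eef_rot"],s["wrist_force"],s["torque"])
d=np.array(s["ee_pos"])[:2]-[.5542,-.0214];print("along,cross",d@[-.2317,.9728],d@[.9728,.2317])
im=r.camera("side");cv2.imwrite("pics/s2.png",cv2.resize(im[140:300,220:420],None,fx=4,fy=3.7,interpolation=cv2.INTER_CUBIC))
```

```text
14.0 [0.53419086 0.06903117 0.0759331 ] [5.11367529e-04 6.21192252e-01 7.83657841e-01 5.59891314e-04] [ 0.20572934  0.73534836 -2.65762635] [ 0.00794455  0.05698732 -0.02017242]
along,cross 0.09260755755433041 0.0014880090416596568
```

View pics/s2.png

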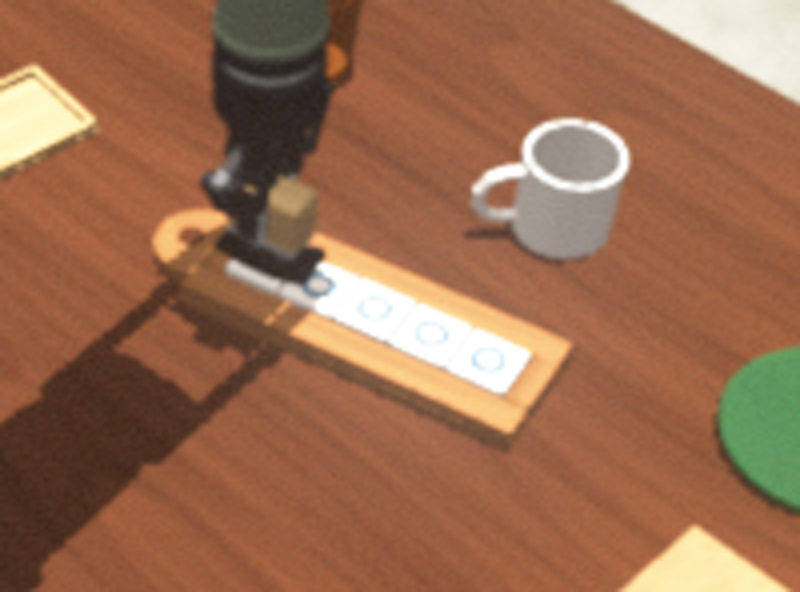

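The sole hovers over tile 1 in line with the row, at crop (270,260). Now I'll press down gently.

play_rows(plan=[[[0, -0.05, 0.2], [0, 0, 0], 1], [[0, 0, 0.2], [0, 0, 0], 1], [[0, 0, 0.15], [0, 0, 0], 1], [[0, 0, 0.1], [0, 0, 0], 1], [[0, 0, 0.1], [0, 0, 0], 1], [[0, 0, 0.1], [0, 0, 0], 1], [[0, 0, 0.05], [0, 0, 0], 1], [[0, 0, 0], [0, 0, 0], 1], [[0, 0, 0], [0, 0, 0], 1], [[0, 0, 0], [0, 0, 0], 1]])

```text
t: 15.3
ee_pos: [0.5329, 0.0688, 0.0584]
eef_rot: [0.0, 0.621, 0.784, 0.0]
wrist_force: [-3.0, -0.6, 9.9]
grip_width: 0.0317
finger_force: 72.4
```

play_rows(plan=[[[-0.1, 0, 0], [0, 0, 0], 1], [[-0.2, 0, 0], [0, 0, 0], 1], [[-0.2, 0, 0], [0, 0, 0], 1], [[-0.2, 0, 0], [0, 0, 0], 1], [[-0.2, 0, 0], [0, 0, 0], 1], [[-0.2, 0, 0], [0, 0, 0], 1], [[-0.2, 0, 0], [0, 0, 0], 1], [[-0.2, 0, 0], [0, 0, 0], 1], [[-0.2, 0, 0], [0, 0, 0], 1], [[-0.2, 0, 0], [0, 0, 0], 1], [[-0.2, 0, 0], [0, 0, 0], 1]])

```text
t: 16.68
ee_pos: [0.5431, 0.0302, 0.0587]
eef_rot: [-0.001, 0.622, 0.783, 0.003]
wrist_force: [-1.7, 10.6, 9.7]
grip_width: 0.0313
finger_force: 72.4
```

Run:
```python
from h import *
s=r.get_state();print(s["t"],s["ee_pos"],s["eef_rot"],s["wrist_force"],s["torque"])
d=np.array(s["ee_pos"])[:2]-[.5542,-.0214];print("along,cross",d@[-.2317,.9728],d@[.9728,.2317])
```

```text
16.675 [0.5430936  0.03017126 0.058661  ] [-5.50094417e-04  6.22102313e-01  7.82931558e-01  2.56604624e-03] [-1.65526134 10.5704032   9.7221564 ] [ 1.75149618  0.47424881 -0.02829814]
along,cross 0.05274187378181504 0.0011447569289819238
```

play_rows(plan=[[[-0.2, 0, 0], [0, 0, 0], 1], [[-0.2, 0, 0], [0, 0, 0], 1], [[-0.2, 0, 0], [0, 0, 0], 1], [[-0.2, 0, 0], [0, 0, 0], 1], [[-0.2, 0, 0], [0, 0, 0], 1], [[-0.2, 0, 0], [0, 0, 0], 1], [[-0.2, 0, 0], [0, 0, 0], 1], [[-0.2, 0, 0], [0, 0, 0], 1], [[-0.2, 0, 0], [0, 0, 0], 1], [[-0.2, 0, 0], [0, 0, 0], 1], [[-0.2, 0, 0], [0, 0, 0], 1]])

```text
t: 18.05
ee_pos: [0.5533, -0.0136, 0.0587]
eef_rot: [0.0, 0.622, 0.783, 0.002]
wrist_force: [-1.0, 6.1, 9.5]
grip_width: 0.0312
finger_force: 72.3
```

Run:
```python
from h import *
s=r.get_state();print(s["t"],s["ee_pos"],s["eef_rot"],s["wrist_force"],s["torque"])
d=np.array(s["ee_pos"])[:2]-[.5542,-.0214];print("along,cross",d@[-.2317,.9728],d@[.9728,.2317])
```

```text
18.05 [ 0.55327825 -0.01364543  0.05866313] [1.80619605e-04 6.21652672e-01 7.83290848e-01 1.83586042e-03] [-0.96990797  6.08088523  9.46881476] [ 1.11717742  0.39784589 -0.04509823]
along,cross 0.007757214527709356 0.0009000595331292538
```

play_rows(plan=[[[-0.2, 0, 0.01], [0, 0, 0], 1], [[-0.2, 0, 0], [0, 0, 0], 1], [[-0.2, 0, 0], [0, 0, 0], 1], [[-0.2, 0, 0], [0, 0, 0], 1], [[-0.2, 0, 0], [0, 0, 0], 1], [[-0.2, 0, 0], [0, 0, 0], 1], [[-0.2, 0, 0], [0, 0, 0], 1], [[-0.2, 0, 0], [0, 0, 0], 1], [[-0.2, 0, 0], [0, 0, 0], 1], [[-0.2, 0, 0], [0, 0, 0], 1], [[-0.2, 0, 0], [0, 0, 0], 1], [[-0.2, 0, 0], [0, 0, 0], 1], [[-0.2, 0, 0], [0, 0, 0], 1], [[-0.2, 0, 0], [0, 0, 0], 1], [[-0.2, 0, 0], [0, 0, 0], 1]])

```text
t: 19.92
ee_pos: [0.5663, -0.0707, 0.0583]
eef_rot: [-0.001, 0.622, 0.783, 0.002]
wrist_force: [-1.0, 10.5, 9.2]
grip_width: 0.0313
finger_force: 72.4
```

play_rows(plan=[[[-0.2, 0, 0], [0, 0, 0], 1], [[-0.2, 0, 0], [0, 0, 0], 1], [[-0.2, 0, 0], [0, 0, 0], 1], [[-0.2, 0, 0], [0, 0, 0], 1], [[-0.2, 0, 0], [0, 0, 0], 1], [[-0.2, 0, 0], [0, 0, 0], 1], [[-0.2, 0, 0], [0, 0, 0], 1], [[-0.2, 0, 0], [0, 0, 0], 1], [[-0.2, 0, 0], [0, 0, 0], 1], [[-0.2, 0, 0], [0, 0, 0], 1], [[-0.1, 0, 0], [0, 0, 0], 1], [[0, 0, 0], [0, 0, 0], 1], [[0, 0, 0], [0, 0, 0], 1]])

```text
t: 21.55
ee_pos: [0.5765, -0.1132, 0.0585]
eef_rot: [0.0, 0.622, 0.783, 0.001]
wrist_force: [-0.8, 4.9, 8.8]
grip_width: 0.0312
finger_force: 72.4
```

Run:
```python
from h import *
s=r.get_state();print(s["t"],s["ee_pos"],s["eef_rot"],s["wrist_force"],s["torque"])
d=np.array(s["ee_pos"])[:2]-[.5542,-.0214];print("along,cross",d@[-.2317,.9728],d@[.9728,.2317])
im=r.camera("wrist");cv2.imwrite("pics/w5.png",im)
```

```text
21.55 [ 0.57647855 -0.11318892  0.05853968] [3.65817627e-04 6.21520129e-01 7.83396719e-01 1.47512374e-03] [-0.84553354  4.92131063  8.82965694] [ 0.80161683  0.32503149 -0.0266649 ]
along,cross -0.094454201452463 0.0004050800141636044
```

View pics/w5.png

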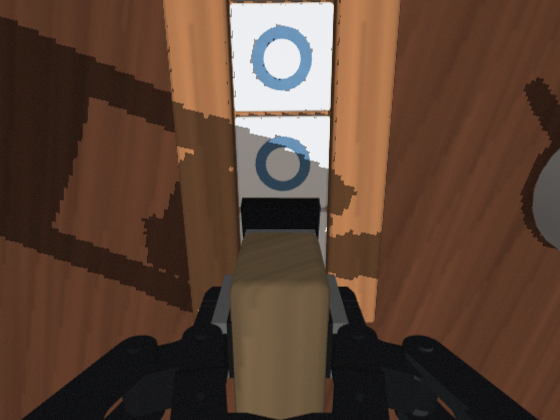

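The drag and pressure stayed steady. Tiles 3 and 4, with rings at (282,58) and (283,162), look level with the rim. I'll lift and back off to see tile 5.

play_rows(plan=[[[0, 0, -0.5], [0, 0, 0], 1], [[0, 0, -1], [0, 0, 0], 1], [[0, 0, -1], [0, 0, 0], 1], [[0, 0, -1], [0, 0, 0], 1], [[0, 0, -1], [0, 0, 0], 1], [[-0.6, 0, -0.8], [0, 0, 0], 1], [[-1, 0, 0], [0, 0, 0], 1], [[-1, 0, 0], [0, 0, 0], 1], [[-0.7, 0, 0], [0, 0, 0], 1], [[0, 0, 0], [0, 0, 0], 1]])

```text
t: 22.85
ee_pos: [0.5905, -0.1798, 0.1621]
eef_rot: [-0.001, 0.622, 0.783, -0.0]
wrist_force: [-0.4, 0.8, -2.5]
grip_width: 0.031
finger_force: 70.9
```

Run:
```python
from h import *
s=r.get_state();print(s["t"],s["ee_pos"],s["eef_rot"],s["wrist_force"])
cv2.imwrite("pics/w6.png",r.camera("wrist"))
```

```text
22.85 [ 0.5905032  -0.17979513  0.16206809] [-7.30623759e-04  6.21889055e-01  7.83104999e-01 -1.74680226e-04] [-0.36059857  0.75534659 -2.48697532]
```

View pics/w6.png

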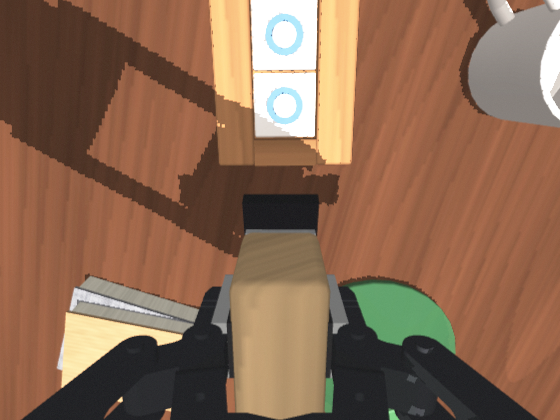

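Tile 5, with its ring at (284,105), sits flush too: no raised side faces or lip shadow. Now back to the tray.

play_rows(plan=[[[0.6, 0.05, -0.1], [0, 0, 0], 1], [[1, 0.05, -0.1], [0, 0, 0], 1], [[1, 0.05, -0.1], [0, 0, 0], 1], [[1, 0.05, -0.1], [0, 0, 0], 1], [[1, 0.05, 0], [0, 0, 0], 1], [[1, 0.05, 0], [0, 0, 0], 1], [[1, 0.05, 0], [0, 0, 0], 1], [[1, 0.05, 0], [0, 0, 0], 1], [[1, 0.05, 0], [0, 0, 0], 1], [[1, 0.05, 0], [0, 0, 0], 1], [[1, 0.05, 0], [0, 0, 0], 1], [[1, 0.05, 0], [0, 0, 0], 1], [[1, 0.05, 0], [0, 0, 0], 1], [[1, 0.05, 0], [0, 0, 0], 1], [[1, 0.05, 0], [0, 0, 0], 1], [[1, 0.05, 0], [0, 0, 0], 1], [[1, 0.05, 0], [0, 0, 0], 1], [[1, 0.05, 0], [0, 0, 0], 1], [[1, 0.05, 0], [0, 0, 0], 1], [[1, 0.05, 0], [0, 0, 0], 1]])

```text
t: 25.4
ee_pos: [0.5204, 0.209, 0.1711]
eef_rot: [0.0, 0.621, 0.784, 0.0]
wrist_force: [1.0, 0.3, -2.9]
grip_width: 0.0313
finger_force: 70.9
```

play_rows(plan=[[[1, 0.06, 0], [0, 0, 0], 1], [[1, 0.06, 0], [0, 0, 0], 1], [[1, 0.06, 0], [0, 0, 0], 1], [[1, 0.06, 0], [0, 0, 0], 1], [[1, 0.06, 0], [0, 0, 0], 1], [[1, 0.06, 0], [0, 0, 0], 1], [[0.5, 0, 0], [0, 0, -0.79], 1], [[0, 0, 0], [0, 0, -0.79], 1], [[0, 0, 0], [0, 0, -0.79], 1], [[0, 0, 0], [0, 0, -0.79], 1], [[0, 0, 0], [0, 0, -0.79], 1], [[0, 0, 0], [0, 0, -0.79], 1], [[0, 0, 0], [0, 0, -0.79], 1], [[0, 0, 0], [0, 0, -0.79], 1], [[0, 0, 0], [0, 0, -0.79], 1], [[0, 0, 0], [0, 0, -0.79], 1], [[0, 0, 0], [0, 0, -0.79], 1], [[0, 0, 0], [0, 0, -0.79], 1], [[0, 0, 0], [0, 0, -0.79], 1], [[0, 0, 0], [0, 0, 0], 1]])

```text
t: 27.9
ee_pos: [0.4978, 0.3364, 0.1711]
eef_rot: [0.0, 0.054, 0.999, 0.0]
wrist_force: [-0.1, -0.9, -2.9]
grip_width: 0.0311
finger_force: 70.9
```

Run:
```python
from h import *
s=r.get_state();print(s["t"],s["ee_pos"],s["eef_rot"],s["wrist_force"])
q=s["eef_rot"];a=2*np.arctan2(q[2],q[1])
d=np.array([.497,.336])-s["ee_pos"][:2];print("tool dx,dy",d@[np.cos(a),np.sin(a)],d@[np.sin(a),-np.cos(a)],"yaw",np.degrees(a)-180)
p=r.camera_params("wrist");cv2.imwrite("pics/w7.png",r.camera("wrist"))
for d in r.silhouettes("wrist","tray")[:3]: print(d["conf"],d["location"])
```

```text
27.9 [0.49784621 0.33644817 0.17109634] [1.99679171e-05 5.44442020e-02 9.98516813e-01 4.39097000e-05] [-0.11448699 -0.9387956  -2.92296169]
tool dx,dy 0.000792462398343102 -0.0005375233136797308 yaw -6.24193228526849
0.89 [162.3, 476.8]
0.81 [163.1, 279.0]
0.58 [6.6, 200.7]
```

View pics/w7.png

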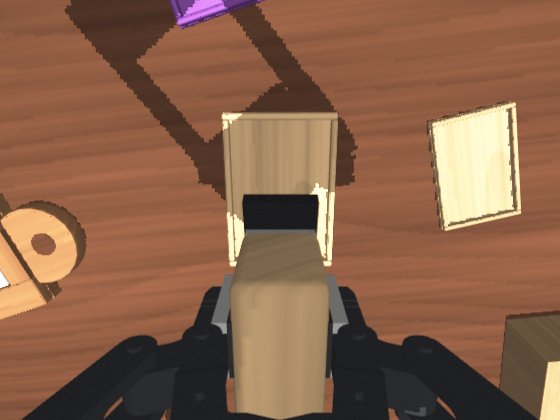

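The tray is square with the block, corners at (223,114) and (337,114). I'll lower, check contact, then release.

play_rows(plan=[[[0, 0, 0.6], [0, 0, 0], 1], [[0, 0, 1], [0, 0, 0], 1], [[0, 0, 1], [0, 0, 0], 1], [[0, 0, 1], [0, 0, 0], 1], [[0, 0, 1], [0, 0, 0], 1], [[0, 0, 0.8], [0, 0, 0], 1], [[0, 0, 0.4], [0, 0, 0], 1], [[0, 0, 0.2], [0, 0, 0], 1], [[0, 0, 0.1], [0, 0, 0], 1], [[0, 0, 0.1], [0, 0, 0], 1], [[0, 0, 0.06], [0, 0, 0], 1], [[0, 0, 0], [0, 0, 0], 1], [[0, 0, 0], [0, 0, 0], 1]])

```text
t: 29.62
ee_pos: [0.4981, 0.336, 0.0463]
eef_rot: [0.0, 0.054, 0.999, 0.0]
wrist_force: [-1.0, 0.2, -1.3]
grip_width: 0.0316
finger_force: 71.1
```

play_rows(plan=[[[0, 0, 0.04], [0, 0, 0], 1], [[0, 0, 0], [0, 0, 0], 1], [[0, 0, 0], [0, 0, 0], 1]])

```text
t: 30.0
ee_pos: [0.4981, 0.336, 0.0455]
eef_rot: [0.0, 0.054, 0.999, 0.0]
wrist_force: [-1.4, -0.1, 2.6]
grip_width: 0.0315
finger_force: 71.5
```

Contact is made. Release and retreat.

play_rows(plan=[[[0, 0, 0], [0, 0, 0], 0.1], [[0, 0, 0], [0, 0, 0], -0.3], [[0, 0, 0], [0, 0, 0], -1], [[0, 0, 0], [0, 0, 0], -1], [[0, 0, 0], [0, 0, 0], -1], [[0, 0, 0], [0, 0, 0], -1], [[0, 0, 0], [0, 0, 0], -1], [[0, 0, -0.3], [0, 0, 0], -1], [[0, 0, -0.8], [0, 0, 0], -1], [[0, 0, -1], [0, 0, 0], -1], [[0, 0, -1], [0, 0, 0], -1], [[0, 0, -1], [0, 0, 0], -1], [[0, 0, -1], [0, 0, 0], -1], [[0, 0, -1], [0, 0, 0], -1], [[0, 0, -1], [0, 0, 0], -1], [[0, 0, -1], [0, 0, 0], -1], [[0, 0, 0], [0, 0, 0], -1]])

```text
t: 32.12
ee_pos: [0.4988, 0.3364, 0.2099]
eef_rot: [0.002, 0.054, 0.999, 0.002]
wrist_force: [0.7, 0.0, 0.3]
grip_width: 0.0855
finger_force: 0.0
```

Run:
```python
from h import *
s=r.get_state();print(s["t"],s["ee_pos"],s["wrist_force"],s["grip_width"])
p=r.camera_params("wrist");w=r.camera("wrist")
for d in r.silhouettes("wrist","press")[:1]: print("press",d["conf"],fit(d["mask"],PRESS,[.498,.336,-.1],"wrist",p,.005))
im=r.camera("side");a=cv2.resize(im[130:290,150:400],(800,400),interpolation=cv2.INTER_CUBIC)
cv2.imwrite("pics/fin.png",np.vstack([a,cv2.resize(w[60:280,140:420],(800,190))]))
```

```text
32.125 [0.49880763 0.33644473 0.20993076] [0.70777803 0.03273688 0.33087687] 0.08552964595513587
press 0.66 (array([ 0.4991,  0.3352, -0.1093]), np.float64(0.037))
```

View pics/fin.png

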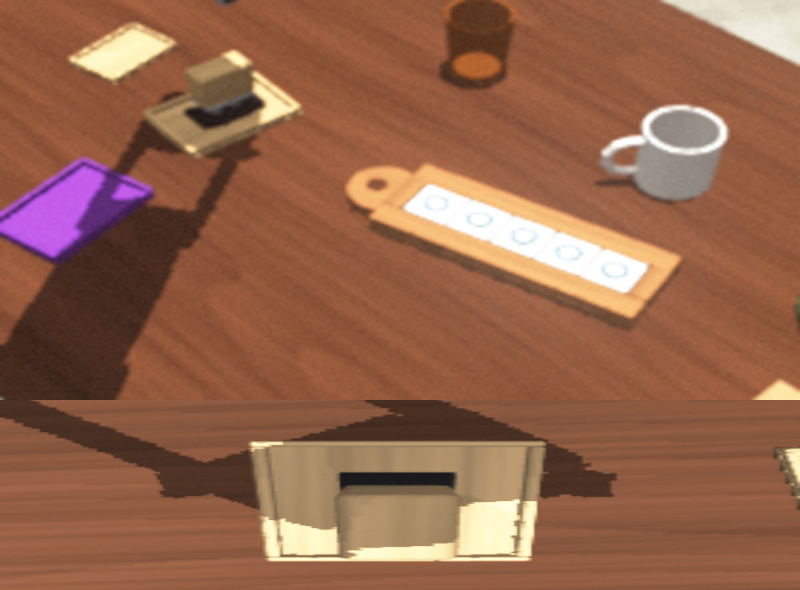

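The block stands upright in its tray at (222,95), the tile row at (525,237) is flat and even, and the bystanders haven't moved.

```bash
python3 -c "
from station import r
print(r.job_done())"
```

```text
the job is handed in; nothing more can be done
None
```

The job is handed in: the block was slid from tile 1 to tile 5 at about 11–13 N, all five tiles look flush in the final pictures, the block stands upright in its tray again, and I saw no bystander moved.

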